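# Pack a spare glass globe bulb in the two-tier bulb tray

## Task

The glass globe bulb leaning in the sloping rest has to be packed: set it upright, metal cap up, in the empty dimple of the lower tray. The glass is fragile: feel for the cushioned cup, press no harder than lightly and let go only once the bulb rests in it. Then lower the upper tray over it by its handle so that all four corner holes drop over their posts and it lies level on the post shoulders, without upsetting the bulb already in the lower tray, the mug, the button jar or the pin tin; let go of everything.

Things in the scene. Friction and masses are not known exactly. Their poses are not given: they have to be found in the camera images.
- bulb_mid (a point): The loose bulb to pack, 0.07 kg, 92 mm long: white glass globe 60 mm across, neck 25 mm, aluminium screw cap 24 mm across. This point is on its axis half-way along; z runs from globe to cap: globe centre at z -16 mm, globe bottom -46, cap from +22 to +43, tip +46. Round about z. Starts in the sloping rest, axis leaning about 35 degrees from vertical, cap up.
- bulb: The same bulb; origin at the bottom of its globe, z toward the cap.
- rest: Sloping rest, fixed: wooden base 110 x 90 x 10 mm carrying a shallow cork cone (69 mm over the rim) tilted 35 degrees, in which the bulb's globe lies. Origin under the centre of the base, z up; the bulb leans toward its -x.
- tray: Lower tray, fixed: wooden plate 124 (x) x 204 (y) x 12 mm, origin under its centre, z up. Cork dimple cups at (0, +50) mm (empty) and (0, -50) mm (holds a bulb). Four steel posts at (+-48, +-86) mm: 17 mm thick up to a shoulder 105 mm above the origin, then a pin 10 mm thick with tapered tip, up to 123 mm.
- pocket (a point): On the axis of the empty dimple, 12 mm above the tray's origin; axes as the tray's. Cup: cork cone 69 mm over the rim, 22 mm deep, centres the globe. Its stem height is not told: the globe's bottom first seats somewhere 28 to 47 mm above the tray's origin (the other cup's height is no guide). Sprung: gives from about 0.5 N, sinks 6 mm by about 4 N, then is hard.
- old_bulb_mid (a point): The bulb already in the lower tray, same shape, loose, upright, cap up: this point is on its axis half-way along, z up. Must stay as it is; its tip is about 127 mm above the tray's origin.
- handle (a point): Middle of the grip of the upper tray's handle: a round steel bar 12 mm thick, 70 mm long along x, over the plate's centre, 62 mm above the plate's underside. Axes as top_tray.
- top_tray: Upper tray, loose, 0.35 kg, flat on the worktop: wooden plate 124 (x) x 204 (y) x 10 mm, origin at the centre of its underside, z up. Corner holes 15 mm wide at (+-48, +-86) mm; two round openings 48 mm wide at (0, +-50) mm for the caps of the bulbs below. Fits the posts either way round; in place its underside is 105 mm above the lower tray's origin.
- mug: Cream mug, 90 mm high, bystander; origin under its base.
- button_jar: Glass jar of buttons, 62 mm across, 73 mm high, bystander; origin under its base.
- pin_tin: Round tin, 60 mm across, 23 mm high, bystander; origin under its base.
There are look-alikes about, which are no part of the job. What is shaped like the bulb but blue is not meant.

How it is judged:
By the outcome, as a careful person would: the job done as asked, in the order asked, and still so for the second after the job is handed in, with the robot touching nothing.
It also fails if it takes over 64 s, if anything falls off the work surface, if the arm or the gripper's body presses on something with over 40 N, if the wrist force passes 120 N, or if a joint passes its speed limit or range.

## Robot

A 6-joint arm with a two-finger parallel gripper is mounted at the origin on a cart in front of the work surface, level with it; the furniture and walls round the work are solid. World frame = base frame: x ahead of the robot, y to its left, z up, the work surface at z = 0. Lengths are in mm, angles in rad, forces in N, time in s.
With the tool pointing down it reaches from about 300 to 775 mm from the base axis. Payload 14.6 kg.
Tool frame: the origin (TCP) lies at the very end of the fingers, on their centre line; the grasp point (between the pads) lies 19 mm behind it (grip_point_offset is the distance from the TCP to the grasp point, in mm); z points along the fingers, y is the line along which they close (so a half turn about z gives the same grasp; the last joint's range is limited). The gripper opens to 94 mm and grips with 3 to 60 N. Pads are 16 mm wide; open, the fingers measure 119 mm over their backs; the gripper's body (75 mm by 177 mm) begins 78 mm behind the grasp point.
Start: joints at [-1.374, 0.3, 1.521, -0, 1.321, -0.067], TCP at [143.406, -530.965, 205.446] pointing down, gripper open.
Joint ranges: [-3.03, 3.03], [-0.79, 2.21], [0.23, 2.52], [-1.04, 4.18], [0, 3.07], [-2.55, 2.55]. Speed limits (rad/s): [2.22, 2.22, 2.57, 3.14, 3.14, 3.14].

## Interface

Orientations are given as [roll, pitch, yaw] about the fixed x, y, z axes, in that order (R = Rz(yaw) Ry(pitch) Rx(roll)).
In Python, from cell import read_state, camera, camera_info, sign_off, grip_point_offset gives the robot as it stands.
- The arm moves only by the shell command python3 -m handwheel 'ROWS' [FORCE]. ROWS is text: rows parted by semicolons, each of 5 numbers parted by spaces: the shift along the world's x, y, z in units of 40 mm (1.0 is 40 mm), then the turn about the world's z in units of 5 degrees (1.0 is 5 degrees), then the closure, from 0 (fully open) to 1 (shut). In form: dx dy dz yaw gripper; .... A call has 1 to 12 rows; each row shifts and turns the commanded pose from where the row before left it; what a row does not reach is not made up. A row lasts 1/12 s, in which the tool goes at most 41.7 mm and 7.16 degrees, less where a joint would pass 70% of its speed; a pose out of reach is approached as far as the arm can. A call is refused whole if a number of a shift passes 1 or a number of a turn 1, either way. A call with a gripper value outside its range is refused whole. The fingers move at their own pace and stop on an object; FORCE is the grip in N (left out, the last holds). Time passes only in rows, so rows that do not move let the fingers close. It gives the time, the measured TCP pose, the force, the opening and the grip force at its end, in the units of the state.
- read_state(): the state, without advancing time (a new reading comes with each control period).
- camera(name): name is "scene" or "top" or "wrist"; returns (picture, depth): 480x640x3 uint8, red, green, blue; 480x640 float32, mm along the optical axis (not along the pixel's ray), 0 where there is no reading.
- camera_info(name): a dict with "intrinsics" (3x3 intrinsics, pixels), "world_from_camera" (4x4, takes a point from camera to world coordinates). Camera axes: x right, y down, z forward; pixel columns grow to the right and rows downward; lengths in mm; the calibration is good to about 2 mm. A picture is of the moment at which its call begins: read the wrist's pose just before it. camera_info takes no time and is no camera call; for the wrist camera it gives the pose at the moment of the call.
- sign_off(): hands the job in; it is judged then, once.
The state is a dict: "clock": time; "joints": joint angles; "qd": joint speeds; "effort": joint torques, N m; "eef_pos": TCP position; "eef_rot": TCP orientation; "wrist_force": force on the tool from outside, world axes, zero at the start; "moment": the same for the moment, N m; "finger_gap": finger opening in mm; "finger_force": force on a finger pad.
Only numpy, scipy, OpenCV 4.12 (cv2) and the standard library are available. Lean on these libraries where they do the work, as an engineer would, in place of code of your own. Each camera call takes 0.05 s, during which the arm holds its last target. There are 200 camera calls.

## Working session

There is one attempt and no reset: what is moved stays moved. The work goes in short steps, Python scripts to look and compute and a shell command to move; the robot and the scene stay as the last step left them, time stands still between calls to the robot, and variables do not carry over. Pictures are saved under pics/ and viewed, at most 10 in all, crops included, and the job is handed in when it is done.

```bash
mkdir -p pics; ls; cat > h.py <<'E'
import numpy as np, cv2, json
from cell import read_state, camera, camera_info, sign_off, grip_point_offset
def snap(n,fn):
    i=camera_info(n); p,d=camera(n)
    cv2.imwrite('pics/%s.png'%fn,p[...,::-1]); np.savez('pics/%s.npz'%fn,p=p,d=d,K=i['intrinsics'],T=i['world_from_camera'])
    return p,d,np.array(i['intrinsics']),np.array(i['world_from_camera'])
def load(fn):
    z=np.load('pics/%s.npz'%fn); return z['p'],z['d'],z['K'],z['T']
def cloud(d,K,T):
    v,u=np.mgrid[:d.shape[0],:d.shape[1]]
    c=np.stack([(u-K[0,2])/K[0,0]*d,(v-K[1,2])/K[1,1]*d,d],-1)
    w=c@T[:3,:3].T+T[:3,3]; w[d==0]=np.nan; return w
def ray(u,v,K,T,z):
    r=T[:3,:3]@np.linalg.solve(K,[u,v,1]); o=T[:3,3]; return o+r*(z-o[2])/r[2]
E
python3 - <<'E'
from h import *
for n in ('top','scene'):
    p,d,K,T=snap(n,n+'1'); print(n,K.round(1).tolist(),T.round(3).tolist())
print(read_state())
print(grip_point_offset)
E
```

```text
pics
top [[486.0, 0.0, 325.7], [0.0, 486.0, 245.0], [0.0, 0.0, 1.0]] [[0.027, -0.998, 0.062, 478.026], [-0.999, -0.026, 0.02, -61.457], [-0.018, -0.063, -0.998, 1333.776], [0.0, 0.0, 0.0, 1.0]]
scene [[480.8, 0.0, 324.8], [0.0, 480.8, 239.3], [0.0, 0.0, 1.0]] [[-0.799, -0.271, 0.536, -198.858], [-0.6, 0.399, -0.693, 944.767], [-0.026, -0.876, -0.482, 762.944], [0.0, 0.0, 0.0, 1.0]]
{'clock': 0.1, 'joints': array([-1.37359507e+00,  3.00389680e-01,  1.52152372e+00,  2.52279599e-05,
        1.32069416e+00, -6.66082681e-02]), 'qd': array([ 1.25815298e-03, -1.27393918e-03, -3.33228679e-03,  2.18936421e-03,
        1.56329178e-03, -3.77767910e-05]), 'effort': array([ 1.46340280e-03, -5.32638502e+01, -3.53279757e+01,  7.09460699e-02,
        2.35438946e-02, -6.11528935e-05]), 'eef_pos': array([ 143.37098369, -530.74055445,  204.95525456]), 'eef_rot': array([-3.14058163e+00, -9.19335693e-05,  2.63803220e-01]), 'wrist_force': array([-0.02656404, -0.54143395, -0.54158822]), 'moment': array([-0.02166428, -0.00946595,  0.03990057]), 'finger_force': 0.0, 'finger_gap': 93.77256892343719}
18.8
```

View pics/top1.png

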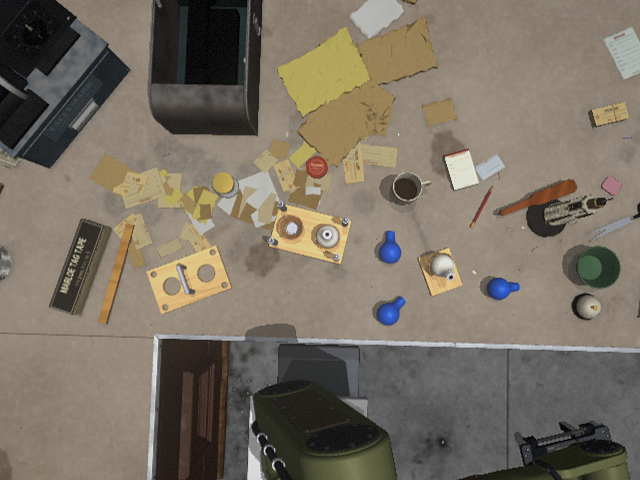

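View pics/scene1.png

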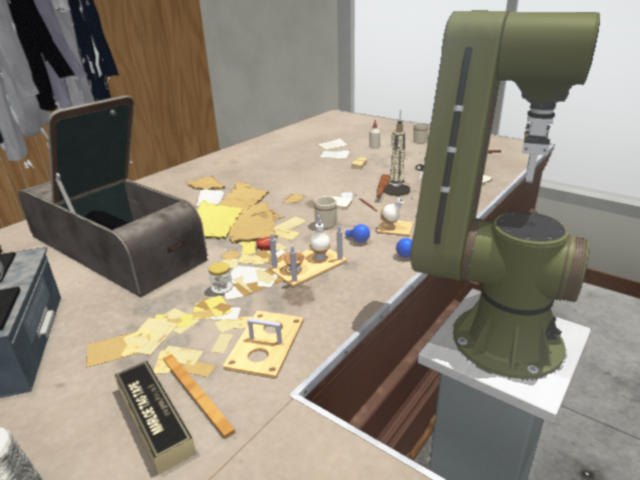

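The top view shows the lower tray at (310,233) with its empty cup at (291,228) and the old bulb at (327,236). The rest with the white bulb is at (441,268), cap toward (450,277), and the upper tray is at (188,280). The mug is at (407,186), the jar at (224,184) and the tin at (316,167). Next I'll measure.

```bash
python3 - <<'E'
from h import *
p,d,K,T=load('top1'); W=cloud(d,K,T)
hsv=cv2.cvtColor(p,cv2.COLOR_RGB2HSV)
m=cv2.inRange(hsv,(12,70,120),(26,255,255))
for nm,(u0,v0,u1,v1),h in (('lower',(262,195,358,270),12),('upper',(140,240,238,320),10),('rest',(412,240,470,300),10)):
    k=np.zeros_like(m); k[v0:v1,u0:u1]=m[v0:v1,u0:u1]
    k=cv2.morphologyEx(k,cv2.MORPH_OPEN,np.ones((3,3)))
    n,l,s,c=cv2.connectedComponentsWithStats(k); j=1+s[1:,4].argmax()
    ys,xs=np.where(l==j)
    P=np.array([ray(u,v,K,T,h)[:2] for u,v in zip(xs,ys)],np.float32)
    r=cv2.minAreaRect(P); print(nm,len(xs),'centre',np.round(r[0],1),'size',np.round(r[1],1),'ang',round(r[2],1),'medz',np.nanmedian(W[l==j][:,2]).round(1), np.round(cv2.boxPoints(r),0).tolist())
# bulb on rest: sphere fits by depth, also old bulb, empty cup
from scipy.optimize import least_squares
for nm,(u,v) in (('bulb',(441,265)),('old',(327,236)),('cup',(291,228))):
    q=W[v-14:v+15,u-16:u+17]; s=hsv[v-14:v+15,u-16:u+17,1]
    a=q[(q[...,2]>30)&(s<60)]; print(nm,len(a),'zmax',a[:,2].max().round(1) if len(a) else None, 'top pt',a[a[:,2].argmax()].round(1) if len(a) else None)
    if nm!='cup':
        f=least_squares(lambda c:np.linalg.norm(a-c,axis=1)-30,np.r_[a.mean(0)[:2],a.mean(0)[2]-20],loss='soft_l1',f_scale=1.5); print(' sphere',f.x.round(1),np.abs(f.fun).mean().round(2))
        h=np.linalg.norm(a-f.x,axis=1)>38; print(' cap pts',h.sum(),a[h].mean(0).round(1) if h.any() else '')
print('board z', np.nanmedian(W[300:320,250:330,2]))
E
```

```text
lower 2703 centre [594.6  21.9] size [229.1 124.9] ang 77.3 medz 12.5 [[509.0, -76.0], [630.0, -104.0], [681.0, 120.0], [559.0, 147.0]]
upper 2952 centre [474.2 343.9] size [163.2 206.8] ang 22.2 medz 9.7 [[360.0, 409.0], [438.0, 217.0], [589.0, 279.0], [511.0, 470.0]]
rest 674 centre [ 497.4 -346.5] size [110.4  90. ] ang 20.9 medz 10.2 [[430.0, -324.0], [462.0, -408.0], [565.0, -369.0], [533.0, -285.0]]
bulb 461 zmax 115.9 top pt [ 489.8 -348.4  115.9]
 sphere [ 506.5 -343.3   61.9] 5.85
 cap pts 84 [ 487.6 -348.1  106.4]
old 413 zmax 128.8 top pt [583.2 -37.2 128.8]
 sphere [581.  -38.9  65.7] 7.15
 cap pts 89 [581.8 -41.4 118. ]
cup 41 zmax 74.6 top pt [563.6  96.1  74.6]
board z 0.3816461455943454
```

The rest is centred at (497,-347) with yaw 20.9°, and the bulb's globe is at about (507,-343,62). Both sizes match what was given. I'll move above it, turning the fingers into the lean plane (yaw ≈111°).

```bash
python3 -m handwheel '0 0 1 1 0;0.8 0.4 0.2 1 0;0.8 0.4 0.2 1 0;0.8 0.4 0 1 0;0.8 0.4 0 1 0;0.8 0.4 0 1 0;0.8 0.4 0 1 0;0.8 0.4 0 1 0;0.8 0.4 0 1 0;0.8 0.4 0 1 0;0.8 0.4 0 1 0;0.4 0.3 0 1 0' 5
python3 -m handwheel '0 0 0 1 0;0 0 0 1 0;0 0 0 1 0;0 0 0 1 0;0 0 0 1 0;0 0 0 1 0;0 0 0 1 0;0 0 0 0 0'
python3 - <<'E'
from h import *
p,d,K,T=snap('wrist','w1'); print(K.round(1).tolist(),T.round(3).tolist()); s=read_state(); print(s['eef_pos'],s['eef_rot'],s['joints'],s['wrist_force'])
E
```

```text
clock: 1.1
eef_pos: [482.0, -357.1, 260.7]
eef_rot: [-3.141, -0.001, 1.317]
wrist_force: [-0.1, -0.1, -0.9]
finger_gap: 94.1
finger_force: 0.0
clock: 1.77
eef_pos: [479.3, -358.9, 261.1]
eef_rot: [-3.141, -0.001, 1.926]
wrist_force: [0.1, -0.2, -0.6]
finger_gap: 93.9
finger_force: 0.0
[[368.4, 0.0, 321.9], [0.0, 368.4, 240.5], [0.0, 0.0, 1.0]] [[0.938, 0.335, 0.093, 451.661], [0.348, -0.903, -0.251, -286.359], [-0.0, 0.267, -0.964, 439.925], [0.0, 0.0, 0.0, 1.0]]
[ 479.35134838 -358.91177226  261.09898274] [-3.14125523e+00 -5.52014959e-04  1.92050914e+00] [-7.03845487e-01  3.77599759e-01  1.28959616e+00 -2.04166364e-05
  1.47504339e+00 -1.05355643e+00] [ 0.05430565 -0.74310004 -0.14893214]
```

View pics/w1.png

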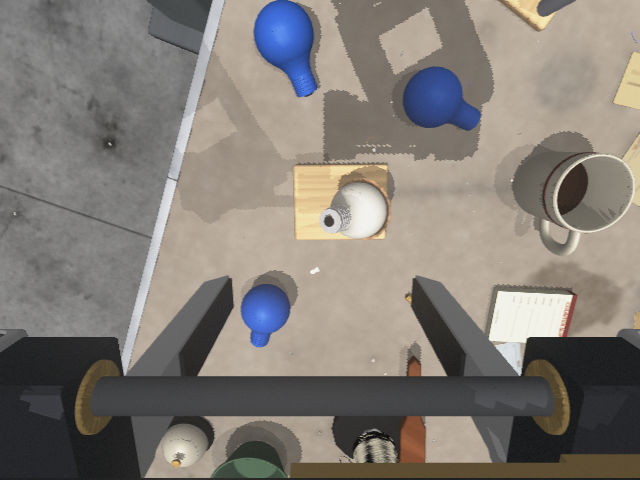

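The wrist view shows the globe at (362,210) and the cap tip at (331,220), leaning along the finger axis (image x). I'll fit both from the depth picture.

```bash
python3 - <<'E'
from h import *
from scipy.optimize import least_squares
p,d,K,T=load('w1'); W=cloud(d,K,T); hsv=cv2.cvtColor(p,cv2.COLOR_RGB2HSV)
a=W[180:240,350:390][(hsv[180:240,350:390,1]<60)]; a=a[a[:,2]>50]
f=least_squares(lambda c:np.linalg.norm(a-c,axis=1)-30,np.r_[a.mean(0)[:2],60],loss='soft_l1',f_scale=1); print('C',f.x.round(1),np.median(abs(f.fun)).round(2))
q=W[200:240,318:350]; t=q[q[...,2]>100]; print('tip region',t.mean(0).round(1),t[:,2].max().round(1))
e=ray(331,220,K,T,f.x[2]+51); print('tip ray',e.round(1),'lean',(e-f.x).round(1))
x=f.x[:2]; ax=np.array([np.cos(1.9205-np.pi/2),np.sin(1.9205-np.pi/2)])
cap=x-27.5*ax; print('cap grasp',cap,'tcp z',f.x[2]+30,'move units',(np.r_[cap,f.x[2]+30]-read_state()['eef_pos'])/40, 'axis',ax)
E
```

```text
C [ 511.5 -342.8   56.2] 0.58
tip region [ 486.7 -351.   106.2] 112.7
tip ray [ 484.8 -351.6  107.2] lean [-26.6  -8.8  51. ]
cap grasp [ 485.6211984  -352.24692308] tcp z 86.18794261354807 move units [ 0.15674625  0.16662123 -4.372776  ] axis [0.93947428 0.34261943]
```

```bash
python3 -m handwheel '0.18 0.18 0 0 0;0 0 -1 0 0;0 0 -1 0 0;0 0 -1 0 0;0 0 -0.7 0 0;0 0 -0.4 0 0;0 0 -0.25 0 0;0 0 0 0 0' 4
python3 -m handwheel '0 0 0 0 0.55;0 0 0 0 0.55;0 0 0 0 0.55;0 0 0 0 0.55;0 0 0 0 0.55;0 0 0 0 0.55'
python3 - <<'E'
from h import *
snap('wrist','w2')
E
```

```text
clock: 2.48
eef_pos: [486.3, -350.9, 85.5]
eef_rot: [-3.14, -0.003, 1.92]
wrist_force: [-0.2, -0.5, -0.3]
finger_gap: 94.0
finger_force: 0.0
clock: 2.98
eef_pos: [486.7, -351.9, 87.9]
eef_rot: [3.141, 0.001, 1.922]
wrist_force: [0.1, -0.6, -0.4]
finger_gap: 57.2
finger_force: 0.0
```

View pics/w2.png

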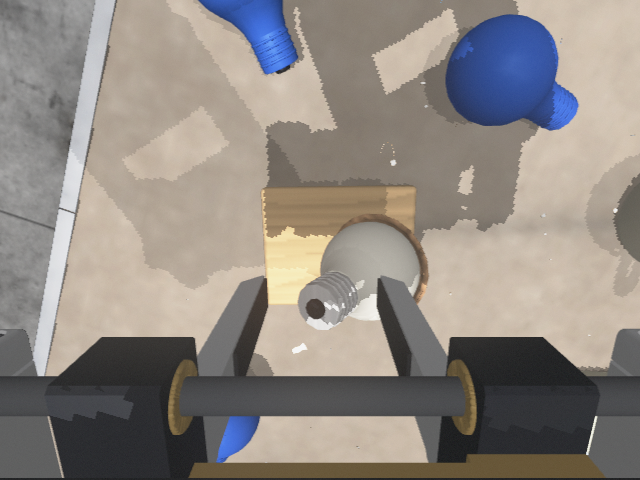

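The cap, tip at (318,308), lies between the open fingers, with the globe in the cork at (370,270). I'll push the cap upright along the lean axis while closing.

```bash
python3 -m handwheel '0 0 0 0 0.6;0 0 0 0 0.64;0.1 0.04 0 0 0.64;0.1 0.04 0 0 0.64;0.1 0.04 0 0 0.64;0.1 0.04 0 0 0.64;0.1 0.04 0 0 0.65;0.1 0.04 0 0 0.66;0.05 0.02 0 0 0.68;0 0 0 0 0.7;0 0 0 0 0.8;0 0 0 0 0.8' 4
python3 -m handwheel '0 0 0 0 0.8;0 0 0 0 0.8;0 0 0 0 0.8'
python3 - <<'E'
from h import *
snap('wrist','w3')
E
```

```text
clock: 4.03
eef_pos: [512.3, -342.0, 87.9]
eef_rot: [-3.14, 0.001, 1.922]
wrist_force: [-6.9, -3.4, 5.8]
finger_gap: 78.2
finger_force: 4.0
clock: 4.28
eef_pos: [512.2, -342.1, 87.9]
eef_rot: [-3.14, 0.001, 1.922]
wrist_force: [-7.6, -4.3, 4.7]
finger_gap: 78.0
finger_force: 4.0
```

View pics/w3.png

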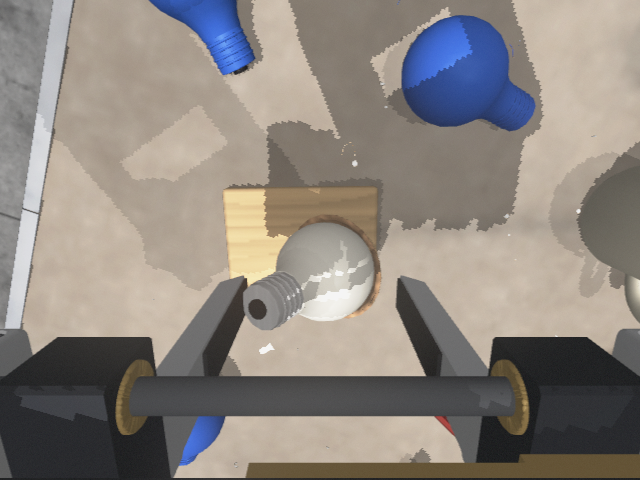

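The push stalled. Pad friction on the rising cap edge stopped the tilt, as the force direction shows. I'll open fully, start lower, and push along the rising arc so that friction helps.

```bash
python3 -m handwheel '0 0 0 0 0;0 0 0 0 0;0 0 0 0 0;0 0 -0.15 0 0;0 0 -0.15 0 0;0 0 0 0 0' 12
python3 -m handwheel '0.06 0.02 0 0 0;0.09 0.035 0.1 0 0;0.095 0.035 0.1 0 0;0.105 0.04 0.08 0 0;0.105 0.04 0.07 0 0;0.115 0.04 0.05 0 0;0.115 0.04 0.05 0 0;0.06 0.02 0.02 0 0;0.06 0.02 0.02 0 0;0 0 0 0 0;0 0 0 0 0'
python3 - <<'E'
from h import *
snap('wrist','w4')
E
```

```text
clock: 4.83
eef_pos: [512.1, -340.8, 73.6]
eef_rot: [-3.14, -0.002, 1.922]
wrist_force: [-0.4, -0.2, -0.8]
finger_gap: 93.8
finger_force: 0.0
clock: 5.75
eef_pos: [544.8, -329.7, 94.9]
eef_rot: [-3.141, -0.0, 1.922]
wrist_force: [-0.6, -0.2, -0.4]
finger_gap: 94.1
finger_force: 0.0
```

View pics/w4.png

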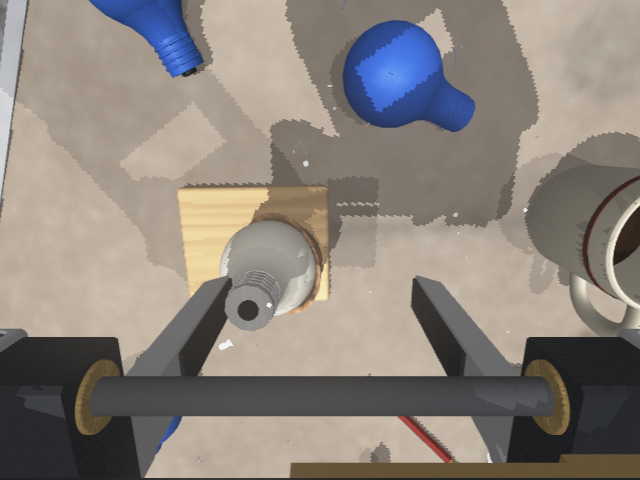

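It rotated: the cap tip is now at (249,310), the globe at (268,268), and the force is about zero. Checking the remaining tilt from depth.

```bash
cat > bulb.py <<'E'
from h import *
from scipy.optimize import least_squares
def fit(fn,g,c,z0):
    # g: globe pixel box (u0,v0,u1,v1), c: cap tip pixel
    p,d,K,T=load(fn); W=cloud(d,K,T); s=cv2.cvtColor(p,cv2.COLOR_RGB2HSV)[...,1]
    u0,v0,u1,v1=g; a=W[v0:v1,u0:u1][(s[v0:v1,u0:u1]<60)]; a=a[np.isfinite(a[:,2])&(a[:,2]>z0-5)]
    f=least_squares(lambda x:np.linalg.norm(a-x,axis=1)-30,np.r_[a.mean(0)[:2],z0],loss='soft_l1',f_scale=1)
    t=W[c[1]-4:c[1]+5,c[0]-4:c[0]+5].reshape(-1,3); t=np.nanmedian(t,0)
    v=t-f.x; print('C',f.x.round(1),'res',np.median(abs(f.fun)).round(2),'tip',t.round(1),'v',v.round(1),'len',np.linalg.norm(v).round(1),'tilt',np.degrees(np.arctan2(np.hypot(v[0],v[1]),v[2])).round(1))
    return f.x,t
E
python3 -c "
from bulb import *
fit('w4',(235,225,310,265),(249,310),56)"
```

```text
C [ 512.8 -343.2   56.9] res 0.43 tip [ 512.1 -341.   117.4] v [-0.7  2.2 60.5] len 60.6 tilt 2.2
```

Tilt is only 2° and the bulb stands by itself. I'll centre the gripper on it and close gently.

```bash
python3 -m handwheel '-0.2 -0.08 0 0 0;-0.2 -0.08 0 0 0;-0.2 -0.08 0 0 0;-0.2 -0.08 0 0 0;0 0 0 0 0;0 0 0 0 0.2;0 0 0 0 0.4;0 0 0 0 0.5;0 0 0 0 0.6;0 0 0 0 0.65;0 0 0 0 0.7;0 0 0 0 0.74' 5
python3 -m handwheel '0 0 0 0 0.8;0 0 0 0 0.85;0 0 0 0 0.85;0 0 0 0 0.85;0 0 0 0 0.85;0 0 0 0 0.85;0 0 0 0 0.85;0 0 0 0 0.85'
python3 -m handwheel '0 0 0.1 0 0.85;0 0 0.3 0 0.85;0 0 0.6 0 0.85;0 0 1 0 0.85;0 0 1 0 0.85;0 0 1 0 0.85;0 0 0.5 0 0.85;0 0 0 0 0.85;0 0 0 0 0.85'
python3 - <<'E'
from h import *
snap('wrist','w5')
E
```

```text
clock: 6.8
eef_pos: [512.9, -342.5, 95.0]
eef_rot: [-3.142, -0.0, 1.922]
wrist_force: [-0.4, -0.0, 0.9]
finger_gap: 51.0
finger_force: 0.0
clock: 7.47
eef_pos: [512.8, -342.6, 95.0]
eef_rot: [3.142, 0.0, 1.922]
wrist_force: [0.5, 0.4, 0.0]
finger_gap: 23.7
finger_force: 6.6
clock: 8.22
eef_pos: [512.9, -342.6, 276.5]
eef_rot: [3.14, 0.002, 1.922]
wrist_force: [-0.3, -0.1, -1.6]
finger_gap: 23.6
finger_force: 6.3
```

View pics/w5.png

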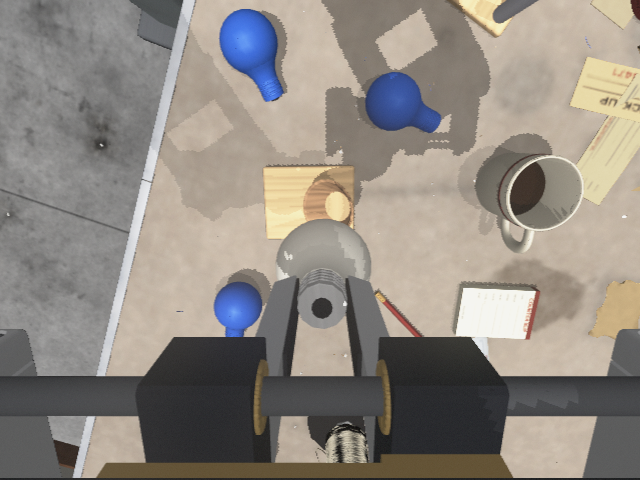

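The bulb is held upright by its cap (gap 23.7, cap tip at (321,306)) and the rest is empty. Next I'll go part way to the tray and view it close.

```bash
python3 -m handwheel '0.36 0.8 0 0 0.85;0.36 0.8 0 0 0.85;0.36 0.8 0 0 0.85;0.36 0.8 0 0 0.85;0.36 0.8 0 0 0.85;0.36 0.8 0 0 0.85;0 0 0 0 0.85;0 0 0 0 0.85'
python3 - <<'E'
from h import *
snap('wrist','w6')
E
```

```text
clock: 8.93
eef_pos: [599.2, -148.9, 273.2]
eef_rot: [-3.139, -0.002, 1.925]
wrist_force: [-1.3, -0.8, -0.6]
finger_gap: 24.0
finger_force: 5.0
```

View pics/w6.png

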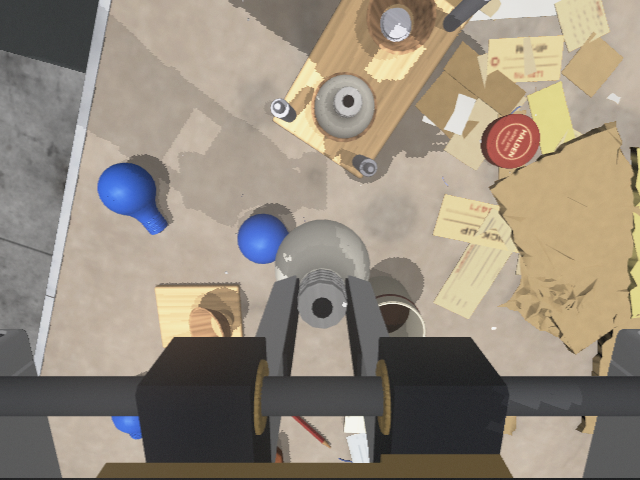

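The view shows the near posts at (283,107) and (369,166), the old bulb at (347,102), and the empty cup at (398,25). I'll move 80 mm further and cluster the post tops by depth.

```bash
python3 -m handwheel '0 0.8 0 0 0.85;0 0.8 0 0 0.85;0 0.6 0 0 0.85;0 0 0 0 0.85;0 0 0 0 0.85'
cat > posts.py <<'E'
from h import *
def posts(fn,c0,lo=97):
    p,d,K,T=load(fn); W=cloud(d,K,T)
    m=((W[...,2]>lo)&(W[...,2]<128)&(np.hypot(W[...,0]-c0[0],W[...,1]-c0[1])<135)).astype(np.uint8)
    n,l,s,c=cv2.connectedComponentsWithStats(m); out=[]
    for j in range(1,n):
        if s[j,4]<15: continue
        q=W[l==j]; print(s[j,4],c[j].round(0),'mean',q.mean(0).round(1),'mid',((q.min(0)+q.max(0))/2).round(1),'z',q[:,2].min().round(0),q[:,2].max().round(0))
E
python3 - <<'E'
from posts import *
snap('wrist','w7'); print('wrist'); posts('w7',(594,22)); print('top'); posts('top1',(594,22))
E
```

```text
clock: 9.4
eef_pos: [598.9, -63.0, 274.6]
eef_rot: [-3.141, -0.0, 1.922]
wrist_force: [-0.1, -0.3, -1.2]
finger_gap: 23.8
finger_force: 5.0
wrist
380 [351.  29.] mean [564.3 100.4 110. ] mid [564.2 101.9 111.1] z 97.0 125.0
343 [441.  94.] mean [655.5  80.1 109.9] mid [657.5  81.7 110.8] z 97.0 124.0
642 [313. 193.] mean [580.7 -38.6 118.7] mid [580.7 -39.5 111.1] z 97.0 125.0
263 [251. 197.] mean [527.5 -63.  109.9] mid [526.5 -64.8 110.8] z 97.0 125.0
top
37 [280. 204.] mean [655.4  82.1 110.4] mid [656.7  82.8 112.1] z 99.0 125.0
36 [345. 220.] mean [618.1 -84.2 110.3] mid [619.6 -84.1 111.8] z 98.0 125.0
86 [327. 235.] mean [579.1 -38.7 119.7] mid [579.9 -38.2 112.5] z 98.0 127.0
35 [270. 240.] mean [562.3 103.7 110.9] mid [562.5 105.3 111.9] z 101.0 123.0
34 [336. 257.] mean [525.  -63.3 110.7] mid [524.9 -63.6 114.4] z 102.0 127.0
```

View pics/w7.png

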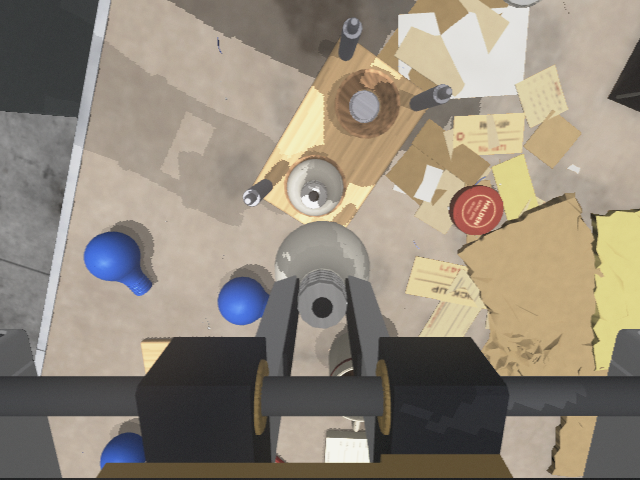

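The tray centre comes out at about (591,9) with yaw -12.6°. The post spacings of 170 and 96 mm match the given 172 and 96. I'll check the cup directly, and the bulb's pose in the hand.

```bash
python3 - <<'E'
from bulb import *
fit('w7',(290,228,356,262),(322,308),236)
p,d,K,T=load('w7'); W=cloud(d,K,T)
print('disc depth pt',W[104:111,362:369].reshape(-1,3).mean(0).round(1))
q=W[60:145,320:410]; pk=np.array([601.8,57.8])
r=np.hypot(q[...,0]-pk[0],q[...,1]-pk[1])
for a in range(0,42,4):
    z=q[...,2][(r>=a)&(r<a+4)]; print(a,np.nanpercentile(z,[10,50,90]).round(1))
m=(r<45)&(q[...,2]>40)&(q[...,2]<80); P=q[m]; top=np.nanpercentile(P[:,2],90); R=P[P[:,2]>top-5]
c,rad=cv2.minEnclosingCircle(R[:,:2].astype(np.float32)); print('rim',np.round(c,1),round(rad,1),top)
s=read_state(); print(s['eef_pos'])
E
```

```text
C [598.6 -65.3 236.4] res 0.44 tip [597.7 -61.8 296.6] v [-0.9  3.5 60.3] len 60.4 tilt 3.4
disc depth pt [604.1  56.4  28.4]
0 [27.4 29.  29.7]
4 [27.3 28.5 29.6]
8 [27.5 28.5 29.6]
12 [15.7 27.  29.2]
16 [14.  30.2 33.5]
20 [33.  36.5 40. ]
24 [39.6 43.  46.3]
28 [45.4 49.  50.8]
32 [11.1 49.5 51.2]
36 [10.5 11.6 12.6]
40 [10.4 11.6 12.6]
rim [603.1  57.2] 34.0 50.83955000737742
[598.9045899  -63.75733165 274.56922251]
```

The cup rim centre by depth is (603,57) and by posts (602,58), so they agree. The rim at z 51 implies the globe first seats at a bottom height of about 35. I'll move over it and descend to just above.

```bash
python3 -m handwheel '0.02 0.8 0 0 0.85;0.02 0.8 0 0 0.85;0.02 0.8 0 0 0.85;0.04 0.67 0 0 0.85;0 0 -0.6 0 0.85;0 0 -0.9 0 0.85;0 0 -0.9 0 0.85;0 0 -0.7 0 0.85;0 0 -0.4 0 0.85;0 0 -0.3 0 0.85;0 0 -0.1 0 0.85;0 0 0 0 0.85'
python3 -m handwheel '0 0 -0.05 0 0.85;0 0 0 0 0.85;0 0 0 0 0.85;0 0 0 0 0.85;0 0 0 0 0.85;0 0 0 0 0.85'
```

```text
clock: 10.45
eef_pos: [603.2, 59.3, 118.6]
eef_rot: [-3.141, -0.0, 1.921]
wrist_force: [0.2, -0.5, -0.5]
finger_gap: 23.8
finger_force: 5.0
clock: 10.95
eef_pos: [603.3, 60.3, 117.4]
eef_rot: [3.141, 0.0, 1.922]
wrist_force: [0.2, -0.7, -0.1]
finger_gap: 23.7
finger_force: 5.0
```

```bash
python3 -c "
from h import *
for i in range(3): print(read_state()['wrist_force'],read_state()['eef_pos'])"
```

```text
[ 0.24637748 -0.74636725 -0.05516352] [603.32182845  60.2922556  117.40181089]
[ 0.24637748 -0.74636725 -0.05516352] [603.32182845  60.2922556  117.40181089]
[ 0.24637748 -0.74636725 -0.05516352] [603.32182845  60.2922556  117.40181089]
```

```bash
python3 -m handwheel '0 -0.03 -0.1 0 0.85;0 0 -0.1 0 0.85;0 0 0 0 0.85;0 0 0 0 0.85'
for i in 1 2 3; do :; done
python3 -m handwheel '0 0 -0.05 0 0.85;0 0 0 0 0.85;0 0 0 0 0.85;0 0 0 0 0.85' | grep -E 'eef_pos|wrist'
python3 -m handwheel '0 0 -0.05 0 0.85;0 0 0 0 0.85;0 0 0 0 0.85;0 0 0 0 0.85' | grep -E 'eef_pos|wrist'
```

```text
clock: 11.28
eef_pos: [603.0, 59.0, 108.6]
eef_rot: [-3.141, -0.0, 1.922]
wrist_force: [0.4, 0.7, -0.9]
finger_gap: 23.9
finger_force: 5.0
eef_pos: [603.2, 59.1, 107.1]
wrist_force: [-0.8, 0.6, 0.1]
eef_pos: [603.2, 59.0, 105.0]
wrist_force: [0.2, 0.1, -0.8]
```

```bash
python3 -m handwheel '0 0 -0.04 0 0.85;0 0 0 0 0.85;0 0 0 0 0.85' | grep -E 'eef_pos|wrist_f'
python3 -m handwheel '0 0 -0.03 0 0.85;0 0 0 0 0.85;0 0 0 0 0.85' | grep -E 'eef_pos|wrist_f'
python3 -m handwheel '0 0 0 0 0.85' | grep -E 'eef_pos|wrist_f'
```

```text
eef_pos: [603.2, 59.0, 103.3]
wrist_force: [0.3, -0.5, -0.5]
eef_pos: [603.2, 59.0, 102.2]
wrist_force: [-0.2, 0.2, -1.3]
eef_pos: [603.2, 59.1, 102.3]
wrist_force: [0.8, 0.7, -0.1]
```

```bash
python3 -m handwheel '0 0 -0.03 0 0.85;0 0 0 0 0.85;0 0 0 0 0.85' | grep -E 'eef_pos|wrist_f'
python3 -m handwheel '0 0 0 0 0.85' | grep -E 'wrist_f'
python3 -m handwheel '0 0 -0.03 0 0.85;0 0 0 0 0.85;0 0 0 0 0.85' | grep -E 'eef_pos|wrist_f'
python3 -m handwheel '0 0 0 0 0.85' | grep -E 'wrist_f'
```

```text
eef_pos: [603.2, 59.0, 100.9]
wrist_force: [0.0, -0.4, -0.4]
wrist_force: [-0.1, -0.6, -0.1]
eef_pos: [603.2, 59.0, 99.8]
wrist_force: [-1.0, 0.0, 0.1]
wrist_force: [-0.4, 0.0, -0.3]
```

```bash
python3 -m handwheel '0 0 -0.03 0 0.85;0 0 0 0 0.85;0 0 0 0 0.85' | grep -E 'eef_pos|wrist_f'
python3 -m handwheel '0 0 0 0 0.85' | grep -E 'wrist_f'
python3 -m handwheel '0 0 0 0 0.85' | grep -E 'wrist_f'
```

```text
eef_pos: [603.2, 59.0, 98.6]
wrist_force: [0.6, -0.1, -0.5]
wrist_force: [0.2, -1.2, -1.0]
wrist_force: [0.5, 0.0, 0.2]
```

```bash
python3 -m handwheel '0 0 -0.02 0 0.85;0 0 0 0 0.85;0 0 0 0 0.85' | grep -E 'eef_pos|wrist_f'
python3 -m handwheel '0 0 0 0 0.85' | grep -E 'wrist_f'
python3 -m handwheel '0 0 0 0 0.85' | grep -E 'wrist_f'
```

```text
eef_pos: [603.3, 59.0, 97.9]
wrist_force: [0.5, -0.1, 0.0]
wrist_force: [0.6, 0.6, 0.8]
wrist_force: [0.5, -0.0, -0.1]
```

```bash
python3 -m handwheel '0 0 -0.03 0 0.85;0 0 0 0 0.85;0 0 0 0 0.85' | grep -E 'eef_pos|wrist_f'
python3 -m handwheel '0 0 0 0 0.85' | grep -E 'wrist_f'
python3 -m handwheel '0 0 0 0 0.85' | grep -E 'wrist_f'
python3 - <<'E'
from bulb import *
snap('wrist','w8'); fit('w8',(290,228,356,262),(322,308),60)
p,d,K,T=load('w8'); W=cloud(d,K,T); q=W; r=np.hypot(q[...,0]-602.5,q[...,1]-57.5); z=q[...,2][(r>31)&(r<34)]; print('rim z',np.nanpercentile(z,[10,50,90]))
E
```

```text
eef_pos: [603.3, 59.1, 96.7]
wrist_force: [0.6, 0.9, 0.1]
wrist_force: [0.7, 1.3, 1.3]
wrist_force: [1.3, 0.6, 0.4]
C [603.3  56.2  58.3] res 0.4 tip [602.1  60.2 118.8] v [-1.1  4.  60.5] len 60.7 tilt 3.9
rim z [ 48.05690318 217.21373193 220.64665771]
```

View pics/w8.png

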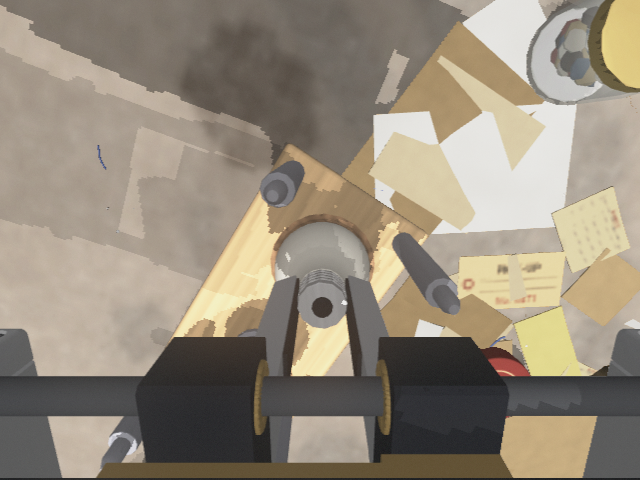

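The globe sits in the cup at (322,255), the tool clears the posts, and the force is about 1 N over baseline, so it is touching. I'll press 1 mm more and straighten the remaining 4° tilt by shifting the cap.

```bash
python3 -m handwheel '0 0 -0.03 0 0.85;0 0 0 0 0.85;0.01 -0.03 0 0 0.85;0.01 -0.03 0 0 0.85;0.01 -0.03 0 0 0.85;0 0 0 0 0.85;0 0 0 0 0.85' | grep -E 'eef_pos|wrist_f'
python3 -m handwheel '0 0 0 0 0.85' | grep -E 'wrist_f'
python3 -m handwheel '0 0 0 0 0.85' | grep -E 'wrist_f'
python3 - <<'E'
from bulb import *
snap('wrist','w9'); fit('w9',(290,228,356,262),(322,308),60)
E
```

```text
eef_pos: [604.4, 55.4, 95.5]
wrist_force: [-0.3, 1.1, 0.8]
wrist_force: [0.0, 1.3, 1.3]
wrist_force: [0.5, 2.2, 1.2]
C [603.8  54.8  57.7] res 0.49 tip [603.3  56.7 117.6] v [-0.5  1.9 59.9] len 59.9 tilt 1.8
```

It is seated at about 1.7 N and nearly upright. Releasing with a partial opening so the fingers stay clear of the posts.

```bash
python3 -m handwheel '0 0 0 0 0.74;0 0 0 0 0.72;0 0 0 0 0.68;0 0 0 0 0.6;0 0 0 0 0.52;0 0 0 0 0.52;0 0 0 0 0.52;0 0 0 0 0.52' | grep -E 'eef_pos|wrist_f|gap'
python3 - <<'E'
from bulb import *
snap('wrist','w10'); fit('w10',(290,228,356,262),(322,308),60)
E
```

```text
eef_pos: [604.4, 55.4, 95.4]
wrist_force: [-0.3, 0.4, -0.2]
finger_gap: 45.4
C [603.7  55.8  59.7] res 0.48 tip [602.9  57.5 119.7] v [-0.7  1.7 60. ] len 60.0 tilt 1.8
```

```bash
python3 -m handwheel '0 0 0.1 0 0.52;0 0 0.2 0 0.52;0 0 0.5 0 0.52;0 0 1 0 0.52;0 0 1 0 0.52;0 0 1 0 0.52;0 0 0.5 0 0.52;0 0 0 0 0.52' | grep -E 'eef_pos|wrist_f|gap'
python3 - <<'E'
from h import *
snap('wrist','w11')
E
```

```text
eef_pos: [605.6, 55.5, 274.0]
wrist_force: [0.3, -0.1, 0.5]
finger_gap: 45.5
```

View pics/w11.png

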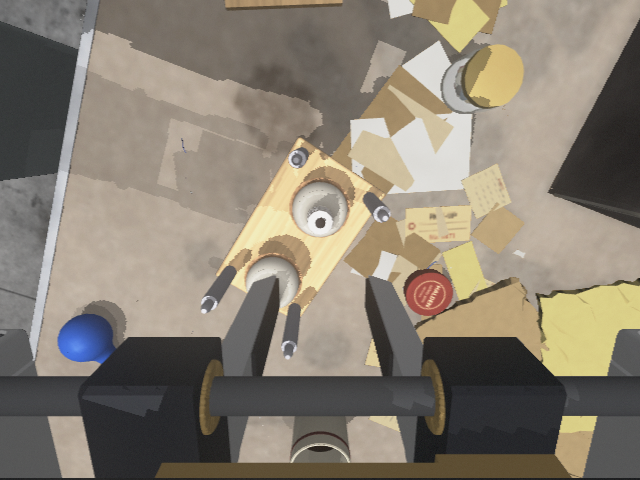

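The bulb stands in its cup at (320,210), with all four pins visible at (298,157), (381,213), (208,305) and (289,350). Next I'll refine the posts and get the upper tray's handle from the top view.

```bash
python3 - <<'E'
from posts import *
posts('w11',(591,9),108)
p,d,K,T=load('w11')
for u,v in ((298,157),(381,213),(208,305),(289,350)): print(ray(u,v,K,T,122).round(1))
p,d,K,T=load('top1'); W=cloud(d,K,T)
m=((W[...,2]>45)&(W[...,2]<75)).astype(np.uint8); m[:240]=0; m[320:]=0; m[:,:150]=0; m[:,235:]=0
q=W[m>0]; c,s,a=cv2.minAreaRect(q[:,:2].astype(np.float32)); print('handle',len(q),np.round(c,1),np.round(s,1),a,q[:,2].max())
k=(W[...,2]>6)&(W[...,2]<16); k[:235]=0;k[325:]=0;k[:,:140]=0;k[:,240:]=0
q=W[k]; c,s,a=cv2.minAreaRect(q[:,:2].astype(np.float32)); print('plate',len(q),np.round(c,1),np.round(s,1),a)
E
```

```text
103 [296. 159.] mean [564.3 103.4 119.7] mid [564.1 103.  117. ] z 110.0 124.0
546 [319. 221.] mean [603.2  57.6 116.7] mid [603.7  56.8 114.6] z 108.0 121.0
107 [383. 216.] mean [656.3  82.7 118.4] mid [657.1  82.  116.1] z 108.0 124.0
118 [206. 306.] mean [527.  -62.4 117.1] mid [526.5 -63.5 116.1] z 108.0 124.0
109 [288. 352.] mean [619.5 -83.4 117. ] mid [619.9 -84.2 116.3] z 108.0 124.0
[565.5 106.1 122. ]
[653.1  84.9 122. ]
[529.1 -57.7 122. ]
[619.6 -78.1 122. ]
handle 157 [455.6 337.3] [79.9 13.7] 21.65781021118164 73.08268643340739
plate 2601 [457.4 336.5] [243.7 274.8] 1.7311185598373413
```

```bash
python3 -m handwheel '-0.47 0.85 0 -1 0.2;-0.47 0.85 0 -1 0;-0.47 0.85 0 -1 0;-0.47 0.85 0 -1 0;-0.47 0.85 0 -1 0;-0.47 0.85 0 -1 0;-0.47 0.85 0 -1 0;-0.46 0.85 0 -1 0;0 0.2 0 -1 0;0 0 0 -1 0;0 0 0 -1 0;0 0 0 -1 0' | tail -6
python3 -m handwheel '0 0 0 -1 0;0 0 0 -1 0;0 0 0 -1 0;0 0 0 -1 0;0 0 0 -1 0;0 0 0 -0.6 0;0 0 0 0 0;0 0 0 0 0' | tail -6
python3 - <<'E'
from h import *
snap('wrist','w12')
p,d,K,T=load('w12'); W=cloud(d,K,T); v,u=np.mgrid[:480,:640]
near=(np.hypot(W[...,0]-456,W[...,1]-337)<130)
m=near&(W[...,2]>55)&(W[...,2]<75)
q=W[m]; r=cv2.minAreaRect(q[:,:2].astype(np.float32)); print('handle',len(q),r,q.mean(0),np.percentile(q[:,2],95))
k=(near&(W[...,2]>6)&(W[...,2]<14)).astype(np.uint8); k=cv2.morphologyEx(k,cv2.MORPH_OPEN,np.ones((5,5)))
q=W[k>0]; r=cv2.minAreaRect(q[:,:2].astype(np.float32)); print('plate',len(q),r)
cs,_=cv2.findContours(255*k,cv2.RETR_CCOMP,cv2.CHAIN_APPROX_NONE)
for c in cs:
    A=cv2.contourArea(c)
    if 30<A<4000:
        (x,y),rr=cv2.minEnclosingCircle(c); print('hole',A,(round(x),round(y)),ray(x,y,K,T,10).round(1))
s=read_state();print(s['eef_pos'],s['eef_rot'],s['joints'])
E
```

```text
clock: 17.73
eef_pos: [453.8, 335.5, 266.1]
eef_rot: [-3.141, 0.002, 0.871]
wrist_force: [-0.0, -0.3, 0.2]
finger_gap: 94.0
finger_force: 0.0
clock: 18.4
eef_pos: [454.2, 335.3, 266.6]
eef_rot: [3.141, 0.001, 0.388]
wrist_force: [-0.2, 1.0, 0.7]
finger_gap: 94.1
finger_force: 0.0
handle 883 ((457.6268310546875, 336.6465148925781), (81.23793029785156, 11.874917030334473), 21.97623062133789) [459.07845751 337.42031346  65.95098392] 68.18260481533846
plate 13680 ((457.1129150390625, 336.5070495605469), (123.24862670898438, 204.51731872558594), 22.22312355041504)
hole 130.5 (251, 240) [380.3 399.2  10. ]
hole 1293.0 (365, 203) [475.9 288.7  10. ]
hole 1278.5 (280, 201) [439.2 382.9  10. ]
hole 145.5 (395, 161) [534.1 276.   10. ]
hole 145.0 (247, 161) [469.4 434.4  10. ]
[454.19468897 335.29925158 266.7771002 ] [3.14135095e+00 1.16933001e-03 3.88144884e-01] [ 5.71060658e-01  2.95061902e-01  1.38545584e+00 -2.51254203e-05
  1.46226870e+00  1.75371470e+00]
```

View pics/w12.png

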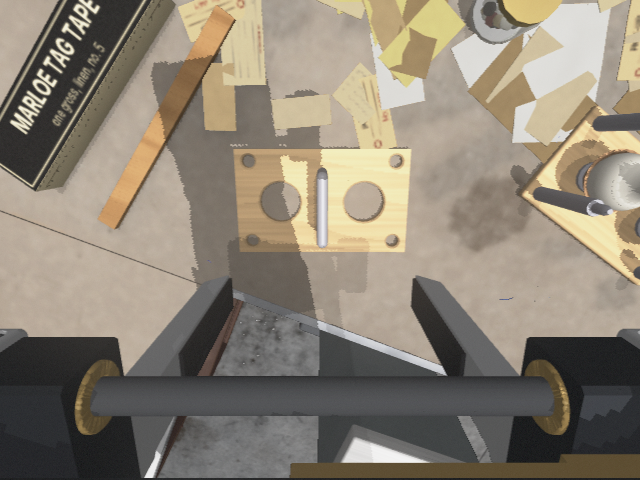

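The upper tray's centre is (457.3,336.6) with yaw 22.2°, size 123×204.5 (matches), and the handle is in line with the fingers at (322,205). Grasping it.

```bash
python3 -m handwheel '0.08 0.03 -0.6 0 0;0 0 -1 0 0;0 0 -1 0 0;0 0 -1 0 0;0 0 -1 0 0;0 0 -0.6 0 0;0 0 -0.3 0 0;0 0 -0.1 0 0;0 0 0 0 0;0 0 0 0 0.3;0 0 0 0 0.6;0 0 0 0 0.8' 40 | tail -6
python3 -m handwheel '0 0 0 0 1;0 0 0 0 1;0 0 0 0 1;0 0 0 0 1;0 0 0 0 1;0 0 0 0 1;0 0 0 0 1;0 0 0 0 1' | tail -6
```

```text
clock: 19.45
eef_pos: [458.2, 337.0, 44.9]
eef_rot: [-3.141, -0.002, 0.386]
wrist_force: [-0.4, 0.2, 0.6]
finger_gap: 77.0
finger_force: 0.0
clock: 20.12
eef_pos: [457.6, 336.6, 43.4]
eef_rot: [3.142, 0.0, 0.386]
wrist_force: [-0.4, 0.1, -0.2]
finger_gap: 23.9
finger_force: 0.0
```

```bash
python3 -m handwheel '0 0 0 0 1;0 0 0 0 1;0 0 0 0 1;0 0 0 0 1;0 0 0.1 0 1;0 0 0.4 0 1;0 0 0.8 0 1;0 0 1 0 1;0 0 1 0 1;0 0 1 0 1;0 0 0.6 0 1;0 0 0.1 0 1' | tail -6
python3 -m handwheel '0.4 -0.9 0 -0.7 1;0.4 -0.9 0 -0.7 1;0.4 -0.9 0 -0.7 1;0.4 -0.9 0 -0.7 1;0.4 -0.9 0 -0.7 1;0.4 -0.9 0 -0.7 1;0.4 -0.9 0 -0.7 1;0.4 -0.9 0 -0.7 1;0.16 -0.8 0 -0.7 1;0 -0.17 0 -0.66 1;0 0 0 0 1;0 0 0 0 1' | tail -6
python3 - <<'E'
from h import *
snap('wrist','w13')
p,d,K,T=load('w13'); W=cloud(d,K,T)
s=read_state();e=s['eef_pos'];print(e,s['eef_rot'],s['joints'][5])
near=np.hypot(W[...,0]-e[0],W[...,1]-e[1])<130
zp=e[2]-43.2
k=(near&(abs(W[...,2]-zp-10)<7)).astype(np.uint8); k=cv2.morphologyEx(k,cv2.MORPH_OPEN,np.ones((5,5)))
q=W[k>0]; A=np.c_[q[:,:2]-e[:2],np.ones(len(q))]; c=np.linalg.lstsq(A,q[:,2],rcond=None)[0]; print('plane slope deg',np.degrees(c[:2]),'z at centre',c[2],'expect',zp+10)
r=cv2.minAreaRect(q[:,:2].astype(np.float32)); print('plate',len(q),r)
E
```

```text
clock: 21.12
eef_pos: [458.6, 337.3, 248.6]
eef_rot: [-3.14, -0.007, 0.386]
wrist_force: [0.5, -0.4, -3.0]
finger_gap: 10.8
finger_force: 40.0
clock: 22.12
eef_pos: [591.6, 9.9, 242.0]
eef_rot: [3.141, 0.002, -0.22]
wrist_force: [0.4, 0.1, -3.1]
finger_gap: 10.8
finger_force: 40.0
[591.58659878  10.60756968 242.36807605] [ 3.14158063e+00  1.69771754e-03 -2.18974666e-01] 1.745632616805099
plane slope deg [0.29313035 1.48859396] z at centre 207.7281459155189 expect 209.16807605355518
plate 42044 ((591.5062255859375, 11.106536865234375), (205.28858947753906, 124.65142059326172), 77.61229705810547)
```

View pics/w13.png

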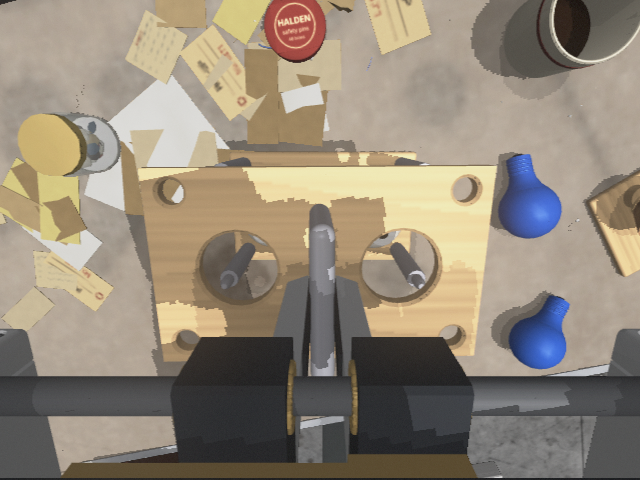

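The plate hangs level to about 1.5°, and two pins show through the openings at about (228,283) and (417,285). I'll use them to cross-check alignment in this same view.

```bash
python3 - <<'E'
from posts import *
posts('w13',(591.8,10.1),100)
p,d,K,T=load('w13')
for u,v in ((226,285),(419,286)): print(ray(u,v,K,T,123).round(1))
zt=242.4-43.2+10
for n,(u,v) in dict(a=(170,191),b=(466,189),c=(186,340),d=(452,335)).items(): print(n,ray(u,v,K,T,zt-1).round(1))
E
```

```text
36 [221. 164.] mean [664.6  80.  103.9] mid [664.4  80.8 103.3] z 101.0 106.0
19 [423. 164.] mean [627.8 -86.5 104.2] mid [627.5 -86.8 103.6] z 102.0 105.0
186 [385. 239.] mean [575.3 -41.6 120.9] mid [575.3 -41.3 121.6] z 119.0 124.0
29 [258. 239.] mean [597.3  64.2 117.1] mid [597.1  63.7 117.1] z 116.0 118.0
298 [228. 278.] mean [566.5 101.2 110.4] mid [564.6 102.8 112.1] z 100.0 124.0
296 [415. 278.] mean [529.6 -63.3 109.8] mid [527.8 -64.4 111.9] z 100.0 124.0
[565.  100.5 123. ]
[527.5 -62.9 123. ]
a [657.5  84.3 208.2]
b [621.3 -82.5 208.2]
c [563.2 105.8 208.2]
d [529.2 -62.8 208.2]
```

```bash
python3 -m handwheel '0.01 -0.03 -0.3 -0.03 1;0 0 -0.5 0 1;0 0 -0.5 0 1;0 0 -0.3 0 1;0 0 -0.15 0 1;0 0 0 0 1;0 0 0 0 1;0 0 0 0 1' 40| tail -6
python3 - <<'E'
from h import *
snap('wrist','w14')
E
```

```text
clock: 22.83
eef_pos: [592.9, 8.8, 174.5]
eef_rot: [-3.141, -0.002, -0.224]
wrist_force: [-0.2, 0.4, -3.9]
finger_gap: 10.9
finger_force: 40.0
```

```bash
python3 - <<'E'
from h import *
p,d,K,T=load('w14'); e=read_state()['eef_pos']; zp=e[2]-43.2+10; W=cloud(d,K,T)
near=np.hypot(W[...,0]-e[0],W[...,1]-e[1])<130
k=(near&(abs(W[...,2]-zp)<6)).astype(np.uint8); q=W[k>0]; r=cv2.minAreaRect(q[:,:2].astype(np.float32)); print(e,r)
A=np.c_[q[:,:2]-e[:2],np.ones(len(q))]; print(np.degrees(np.linalg.lstsq(A,q[:,2],rcond=None)[0][:2]))
# pin positions under each hole: project hole centres (plate frame at TCP) 
y=-.2199; R=np.array([[np.cos(y),-np.sin(y)],[np.sin(y),np.cos(y)]])
for s in ((48,86),(48,-86),(-48,86),(-48,-86)):
    xy=np.array(r[0])+R@s; c=np.linalg.inv(T)@np.r_[xy,zp,1]; uv=K@c[:3]/c[2]; print(s,xy.round(1),uv[:2].round(0))
im=cv2.resize(p[130:370,100:540,::-1],(800,436),interpolation=cv2.INTER_CUBIC); cv2.imwrite('pics/w14c.png',im)
E
```

```text
[592.86104538   8.72304534 174.551736  ] ((592.8786010742188, 9.986495971679688), (205.02085876464844, 124.92085266113281), 77.46686553955078)
[0.55204563 1.51388633]
(48, 86) [658.5  83.4] [169. 192.]
(48, -86) [621.  -84.4] [468. 191.]
(-48, 86) [564.8 104.4] [186. 341.]
(-48, -86) [527.3 -63.5] [453. 340.]
```

I've now viewed 13 pictures, over the limit of 10, so I'll view no more and continue by numbers. The plate is at (592.9,10.0) against posts at about (592,9.6). I'll descend with small steps and watch the force.

```bash
python3 -m handwheel '-0.02 -0.01 -0.1 0 1;0 0 -0.08 0 1;0 0 0 0 1;0 0 0 0 1' | grep -E 'eef_pos|wrist_f'
python3 -m handwheel '0 0 -0.08 0 1;0 0 0 0 1;0 0 0 0 1' | grep -E 'eef_pos|wrist_f'
python3 - <<'E'
from h import *
snap('wrist','w15'); p,d,K,T=load('w15'); e=read_state()['eef_pos']; zp=e[2]-43.2+10; W=cloud(d,K,T)
near=np.hypot(W[...,0]-e[0],W[...,1]-e[1])<130
k=(near&(abs(W[...,2]-zp)<6)); q=W[k]; A=np.c_[q[:,:2]-e[:2],np.ones(len(q))]; c=np.linalg.lstsq(A,q[:,2],rcond=None)[0]; print('slope',np.degrees(c[:2]),c[2],zp)
r=cv2.minAreaRect(q[:,:2].astype(np.float32)); print(r)
E
```

```text
eef_pos: [591.5, 8.2, 166.1]
wrist_force: [0.3, -0.5, -3.1]
eef_pos: [591.5, 8.2, 162.9]
wrist_force: [0.6, -0.2, -3.6]
slope [0.42284344 1.52495217] 128.62178140505262 129.76537660309378
((591.5809326171875, 9.281700134277344), (205.6160430908203, 124.6673355102539), 77.42749786376953)
```

There's no contact with the underside at 119 mm, which is below the pin tips, so the pins are in the holes. Continuing.

```bash
for n in a; do
python3 -m handwheel '0 0 -0.08 0 1;0 0 0 0 1;0 0 0 0 1' | grep -E 'eef_pos|wrist_f'; python3 -m handwheel '0 0 -0.08 0 1;0 0 0 0 1;0 0 0 0 1' | grep -E 'eef_pos|wrist_f'; python3 -m handwheel '0 0 -0.06 0 1;0 0 0 0 1;0 0 0 0 1' | grep -E 'eef_pos|wrist_f'; done
```

```text
eef_pos: [591.5, 8.2, 159.6]
wrist_force: [-0.2, 0.2, -3.2]
eef_pos: [591.5, 8.2, 156.4]
wrist_force: [-0.9, 0.8, -2.8]
eef_pos: [591.6, 8.2, 154.1]
wrist_force: [-0.7, 0.0, -3.1]
```

```bash
python3 -m handwheel '0 0 -0.06 0 1;0 0 0 0 1;0 0 0 0 1' | grep -E 'eef_pos|wrist_f'; python3 -m handwheel '0 0 -0.05 0 1;0 0 0 0 1;0 0 0 0 1' | grep -E 'eef_pos|wrist_f'; python3 -m handwheel '0 0 -0.03 0 1;0 0 0 0 1;0 0 0 0 1' | grep -E 'eef_pos|wrist_f'
```

```text
eef_pos: [591.5, 8.2, 151.7]
wrist_force: [0.8, -0.0, -3.7]
eef_pos: [591.7, 8.3, 149.9]
wrist_force: [1.9, 0.6, -2.7]
eef_pos: [591.8, 8.4, 148.9]
wrist_force: [1.5, 2.8, -0.0]
```

It has landed at the expected height. I'll settle 1 mm more, check that it's level, and release.

```bash
python3 -m handwheel '0 0 -0.02 0 1;0 0 0 0 1;0 0 0 0 1' | grep -E 'eef_pos|wrist_f'; python3 -m handwheel '0 0 0 0 0.85;0 0 0 0 0.8;0 0 0 0 0.75;0 0 0 0 0.65;0 0 0 0 0.6;0 0 0 0 0.6;0 0 0 0 0.6' 5| grep -E 'eef_pos|wrist_f|gap'
cat > lvl.py <<'E'
from h import *
import sys
snap('wrist',sys.argv[1]); p,d,K,T=load(sys.argv[1]); W=cloud(d,K,T)
near=np.hypot(W[...,0]-592,W[...,1]-9.6)<130
q=W[near&(abs(W[...,2]-115)<6)]; A=np.c_[q[:,:2]-[592,9.6],np.ones(len(q))]; c=np.linalg.lstsq(A,q[:,2],rcond=None)[0]; print('slope',np.degrees(c[:2]).round(2),'z',c[2].round(1),len(q))
print(cv2.minAreaRect(q[:,:2].astype(np.float32)))
E
python3 lvl.py w16
```

```text
eef_pos: [591.9, 8.4, 148.5]
wrist_force: [-0.1, 3.4, 4.9]
eef_pos: [591.6, 8.2, 147.8]
wrist_force: [0.1, -0.4, 0.4]
finger_gap: 37.4
slope [-0.04  0.01] z 114.6 45568
((591.5238647460938, 7.966644287109375), (205.10623168945312, 124.63970184326172), 77.39208984375)
```

Level within 0.05° at a height of 114.6 mm (expected 115). Retreating straight up and checking all objects by numbers from the top camera.

```bash
python3 -m handwheel '0 0 0.1 0 0.6;0 0 0.3 0 0.6;0 0 0.8 0 0.6;0 0 1 0 0.6;0 0 1 0 0.6;0 0 1 0 0.6;0 0 0 0 0.6' | grep -E 'eef_pos|wrist_f'
python3 lvl.py w17
python3 -m handwheel '-0.5 -0.8 0 0 0.6;-0.5 -0.8 0 0 0.6;-0.5 -0.8 0 0 0.6;-0.5 -0.8 0 0 0.6;-0.5 -0.8 0 0 0.6;-0.5 -0.8 0 0 0.6;0 0 0 0 0.6;0 0 0 0 0.6' | grep -E 'clock|eef_pos|wrist_f'
python3 - <<'E'
from h import *
p,d,K,T=snap('top','top2'); p0,d0,_,_=load('top1'); W=cloud(d,K,T)
q=W[195:275,255:365]; y=-.2199; R=np.array([[np.cos(y),-np.sin(y)],[np.sin(y),np.cos(y)]])
L=(q[...,:2]-[592,9.6])@R
for n,c in (('new cap',(0,50)),('old cap',(0,-50))):
    m=(np.hypot(L[...,0]-c[0],L[...,1]-c[1])<22)&(q[...,2]>112); print(n,m.sum(),'local',L[m].mean(0).round(1),'zmax',q[m][:,2].max().round(1))
for n,(u,v,r) in dict(mug=(407,186,22),jar=(224,184,16),tin=(316,167,14)).items():
    a=np.median(abs(d[v-r:v+r,u-r:u+r]-d0[v-r:v+r,u-r:u+r])); b=abs(p[v-r:v+r,u-r:u+r].astype(int)-p0[v-r:v+r,u-r:u+r]).mean(); print(n,a,b)
E
```

```text
eef_pos: [592.8, 8.2, 325.7]
wrist_force: [1.0, 0.8, 0.4]
slope [0.03 0.01] z 114.6 17788
((591.9703979492188, 8.315185546875), (204.88595581054688, 124.27034759521484), 77.23420715332031)
clock: 27.2
eef_pos: [470.7, -184.9, 315.9]
wrist_force: [0.0, -0.4, -1.1]
new cap 71 local [-0.4 49.1] zmax 123.7
old cap 80 local [ -1.2 -49.9] zmax 128.0
mug 2.5065918 4.6597796143250685
jar 2.4198608 5.881184895833333
tin 2.772583 5.15093537414966
```

```bash
python3 -c "
from cell import sign_off; print(sign_off())"
```

```text
the job is handed in; nothing more can be done
None
```

The bulb is upright in its cup and the upper tray lies level on the posts, with everything let go and nothing else disturbed; I handed in at about 27 s, but I viewed 13 pictures, over the limit of 10.

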